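# Release a valve module from its jig and hang it on the module board

### The arm

A 6-joint arm with a two-finger parallel gripper is mounted at the origin on the work surface. World frame = base frame: x ahead of the robot, y to its left, z up, the work surface at z = 0. Lengths are in mm, angles in rad, forces in N, time in s.
With the tool pointing down it reaches from about 350 to 725 mm from the base axis. Payload 4.3 kg.
Tool frame: the origin (TCP) lies midway between the tips of the shut fingers; the grasp point (between the pads) lies robot.grasp_offset behind it (robot.grasp_offset is the distance from the TCP to the grasp point, in mm); z points along the fingers, x is the direction in which the jaws open and shut, and the axes are right-handed (so a half turn about z gives the same grasp; the last joint's range is limited). The gripper opens to 85 mm and grips with 20 to 120 N. Pads are 22 mm wide; open, the fingers measure 114 mm over their backs; the gripper's body (76 mm by 85 mm) begins 54 mm behind the grasp point. The pads swing forward as they close: fully open they stand 13 mm farther back than shut.
Start: joints at [-1.353, 0.377, 0.081, 1.274, 0, 1.46], TCP at [185.139, -544.417, 231.329] pointing down, gripper open.
Joint ranges: [-2.72, 2.72], [-0.84, 1.66], [-1.02, 1.22], [-1.77, 2.12], [-1.37, 1.28], [-3.14, 3.14]. Speed limits (rad/s): [2.57, 2.57, 3.14, 3.14, 3.14, 3.14].

### API

Orientations are given as a unit quaternion [x, y, z, w].
In Python, from station import robot, command_gripper, snapshot, camera_params, job gives the robot as it stands. The module is installed in compiled form; this text tells all that it offers. Calls block until the motion is done:
- robot.reach(position, orientation): joint-space move of the TCP to a pose.
- robot.movel(position, rate=150, orientation=None, force_limit=None): straight line of the TCP; orientation=None keeps the orientation; rate is the mean speed in mm/s. With force_limit (N) it stops when the force on the tool has changed by that much, and returns True; else False.
- robot.set_joints(angles): joint-space move.
- command_gripper(opening, strength=None): opening from 0.0 (shut) to 1.0 (fully open); strength is the grip in N (None keeps the last); returns when the fingers have stopped.
- robot.hold(seconds).
- robot.ik(position, orientation): joint angles nearest the present ones, or None.
- robot.observe(): the state.
- snapshot(name): name is "side" or "top" or "wrist"; returns the picture (384x512x3 uint8, red, green, blue); there is no depth.
- camera_params(name): a dict with "fx", "fy", "cx", "cy" (pixels), "rvec" (rotation vector, rad) and "tvec" (3), from world to camera coordinates, as OpenCV has them; the wrist camera has in their place "hand_eye" (4x4, takes a point from camera to tool coordinates, whose origin is the TCP and whose axes are the tool frame's). Camera axes: x right, y down, z forward; pixel columns grow to the right and rows downward; lengths in mm; the calibration is good to about 2 mm. A picture is of the moment at which its call begins: read the wrist's pose just before it. camera_params takes no time and is no camera call.
A pose or a line that the arm cannot do raises robot.MotionError and nothing moves.
- job.hand_in(): hands the job in, once; it reports no verdict.
The state is a dict: "time": time; "joint_positions": joint angles; "joint_vel": joint speeds; "effort": joint torques, N m; "tcp_pos": TCP position; "tool_rot": TCP orientation; "ft_force": force on the tool from outside, world axes, zero at the start; "torque": the same for the moment, N m; "gripper_width": opening from 0.0 (shut) to 1.0 (fully open).
Only numpy, scipy, OpenCV 4.12 (cv2) and the standard library are available. Lean on these libraries where they do the work, as an engineer would, in place of code of your own. Each camera call takes 0.05 s, during which the arm holds its last target. There are 200 camera calls.

### The job

Flip the toggle clamp on the assembly jig all the way open and leave it open, then lift the valve module out of the jig. Hang it on the free headed screw of the sloping board: pass the round part of the plate's keyhole over the screw head, then slide the plate down the slope until the screw sits at the closed end of the slot, so that the module lies flat and straight on the board, and let go of it. Leave the jar and the beaker where they stand.

Things in the scene. Friction and masses are not known exactly. Their poses are not given: they have to be found in the camera images.
- module_block (a point): Centre of the grey valve block, 44 (x) x 36 (y) x 42 (z) mm, on the loose valve module (0.2 to 0.45 kg); grip it across its 36 mm. It stands on a flat aluminium plate 140 x 90 x 6 mm whose top face is 21 mm and underside 27 mm below this point. z is the plate's outward normal, x runs to the keyhole end; the plate reaches x -35 to +105, y -45 to +45 mm from here.
- keyhole (a point): Centre of the round part, 30 mm across, of the keyhole through the module's plate, half-way through its thickness; at x +52, y 0, z -24 mm from module_block, axes alike. From it the keyhole tapers into a slot 13 mm wide that runs towards +x and ends closed 34 mm from this point.
- slot_seat (a point): Point in the same slot, half-way through the plate, where the screw's axis lies when the plate is locked (neck against the slot's closed end): 29.5 mm beyond keyhole along x, at x +81.5, y 0, z -24 mm from module_block, axes alike.
- screw_neck (a point): The free, fixed steel screw, square to the sloping board: neck 9 mm across, 12 mm long, then a round head 22 mm across, 5 mm thick, its top 17 mm off the board. This point is on its axis 3 mm off the board's face, i.e. half-way through the plate when that lies flat there. It stands 45 mm uphill of the panel's centre, anywhere in the slot's right part (board y -100 to -10 mm).
- board: Fixed white board, 360 mm wide (y), 240 mm up its slope of 35 degrees, low edge to the robot. Origin at bench level under the panel's centre, axes level: x away from the robot, y left, z up. The face is 100 mm over the origin; outward normal (-0.574, 0, 0.819), uphill (0.819, 0, 0.574). A fixed pump module (round body, 70 mm wide plate) already hangs at y = +128 mm.
- jig: Fixed grey jig, base 200 x 200 x 12 mm (y from -135 to +65 mm). Origin at bench level under the middle of the module's nest, z up, x towards the module's keyhole end. The module lies flat on the base, underside 12 mm over the bench, axes along the jig's within a few degrees, between strips 8 mm high with 2 to 4 mm play; it lifts straight up. The clamp is on the -y side.
- clamp (a joint): Toggle clamp angle, rad: 0 closed (arm with rubber foot over the plate's -y edge, handle upright), 1.7 fully open (arm up, handle lying out to the jig's -y). Push the upper handle towards the jig's -y, about 1 N. Balance point near 0.7 rad: beyond it the clamp falls open by itself, short of it it falls shut.
- clamp_pivot (a point): Point on the clamp's hinge axis, which runs along the jig's x, 50 mm above the bench. Axes as the jig's. The closed arm reaches 70 mm to +y of it; the handle stands 95 mm above it.
- clamp_handle (a point): Point on the axis of the clamp's black round handle (18 mm across, from 35 to 95 mm off the hinge axis), 75 mm from the hinge axis, straight above it when closed.
- jar: Loose low glass jar, 56 mm across, 75 mm tall, origin under its base; leave alone.
- beaker: Loose glass beaker, 70 mm across, 90 mm tall, origin under its base; leave alone.
There are look-alikes about, which are no part of the job. Of the things shaped like the part that bears module_block, the aluminium one is meant.

How it is judged:
By the outcome, as a careful person would: the job done as asked, in the order asked, and still so for the second after the job is handed in, with the robot touching nothing.
It also fails if it takes over 56 s, if anything falls off the work surface, if the arm or the gripper's body presses on something with over 40 N, if the wrist force passes 120 N, or if a joint passes its speed limit or range.

## Working session

There is one attempt and no reset: what is moved stays moved. The work goes in short steps, each a Python script; the robot and the scene stay as the last script left them, time stands still between calls to the robot, and variables do not carry over. Pictures are saved under pics/ and viewed, about 8 in all and at most 12, crops included, and the job is handed in when it is done.

```bash
mkdir -p pics; python3 - <<'E'
from station import *
import cv2,numpy as np
a=snapshot("top");b=snapshot("side")
cv2.imwrite("pics/top.png",cv2.resize(a[:,:,::-1],(800,600),interpolation=cv2.INTER_CUBIC))
cv2.imwrite("pics/side.png",cv2.resize(b[:,:,::-1],(800,600),interpolation=cv2.INTER_CUBIC))
np.save("top.npy",a);np.save("side.npy",b)
for n in("top","side","wrist"):print(n,camera_params(n))
print(robot.grasp_offset,robot.observe())
E
```

```text
top {'fx': 477.5880095815341, 'fy': 477.5880095815341, 'cx': 258.2426278326401, 'cy': 192.92762810322688, 'rvec': array([ 2.1239193 , -2.17113449,  0.17676181]), 'tvec': array([-123.00901257,  594.89260946, 1343.68623859])}
side {'fx': 351.07997372258785, 'fy': 351.07997372258785, 'cx': 255.2789282752879, 'cy': 193.20852244778675, 'rvec': array([ 0.44614446, -2.61365124,  1.40873923]), 'tvec': array([490.83816678, 271.26659441, 680.44746475])}
wrist {'fx': 297.5574183827585, 'fy': 297.5574183827585, 'cx': 257.1334910309289, 'cy': 184.6938363401851, 'hand_eye': array([[ 9.99999762e-01,  4.24718311e-04,  5.43486084e-04,
        -1.66831821e-02],
       [-5.55291771e-04,  9.63119844e-01,  2.69072218e-01,
        -6.82622799e+01],
       [-4.09162334e-04, -2.69072456e-01,  9.63119850e-01,
        -1.43331893e+02],
       [ 0.00000000e+00,  0.00000000e+00,  0.00000000e+00,
         1.00000000e+00]])}
18.700000000000003 {'time': 0.1, 'joint_positions': array([-1.35329431e+00,  3.78008204e-01,  7.97964950e-02,  1.27443628e+00,
        1.55624798e-05,  1.46046437e+00]), 'joint_vel': array([-3.04654081e-04,  8.12575591e-05,  3.77752614e-03, -1.40739252e-03,
       -6.65472790e-04,  5.05601136e-04]), 'effort': array([ 6.96588213e-04, -4.64692497e+01,  2.70582926e+01,  1.20289557e-02,
       -5.35678817e-05, -1.81992213e-06]), 'tcp_pos': array([ 185.01147805, -543.80208498,  230.45827311]), 'tool_rot': array([ 8.13016597e-01, -5.82239775e-01, -6.83587015e-04, -6.24448862e-04]), 'ft_force': array([0.00695264, 0.5054222 , 0.5175146 ]), 'torque': array([ 0.02898873,  0.07455314, -0.0086862 ]), 'gripper_width': 1.0000616114444454}
```

View pics/top.png

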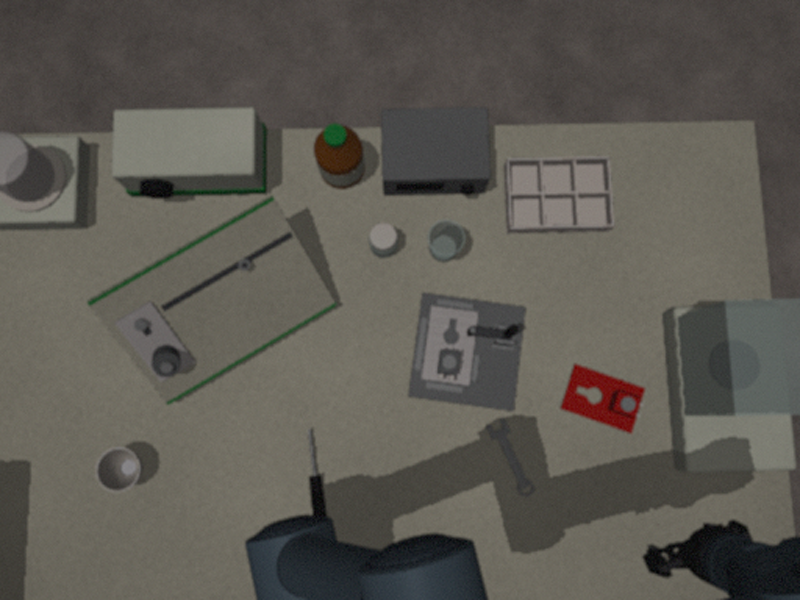

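View pics/side.png

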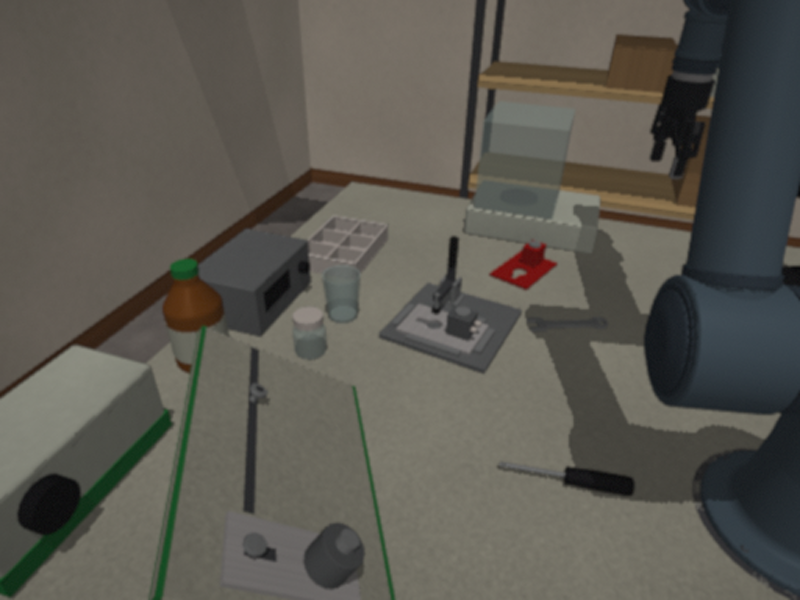

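Top view (800x600 px): the jig has corners (421,293), (526,306), (514,410), (408,398), with the keyhole end up and the clamp on the right. The board's high edge runs (90,302)-(272,199), its low edge (170,403)-(338,305), and the free screw is at (245,264). The jar is at (384,240), the beaker at (447,240), and the red look-alike at (600,397). The side view agrees with this. Next I'll get rough positions.

```bash
cat > h.py <<'E'
from station import *
import cv2,numpy as np
from scipy.spatial.transform import Rotation as R
def cam(name,obs=None):
    p=camera_params(name)
    K=np.array([[p["fx"],0,p["cx"]],[0,p["fy"],p["cy"]],[0,0,1]])
    if name=="wrist":
        H=np.array(p["hand_eye"]);o=obs or robot.observe()
        Rt=R.from_quat(o["tool_rot"]).as_matrix()
        Rc=Rt@H[:3,:3];c=Rt@H[:3,3]+np.array(o["tcp_pos"])
    else:
        M=R.from_rotvec(p["rvec"]).as_matrix();Rc=M.T;c=-M.T@np.array(p["tvec"])
    return K,Rc,c   # Rc: cam->world
def plane(C,px,n,d):
    "intersect pixel rays with plane n.x=d"
    K,Rc,c=C;px=np.atleast_2d(px)
    r=(Rc@np.linalg.inv(K)@np.c_[px,np.ones(len(px))].T).T
    t=(d-n@c)/(r@n);return c+r*t[:,None]
def hz(C,px,z):return plane(C,px,np.array([0,0,1.]),z)
def proj(C,X):
    K,Rc,c=C;q=(K@Rc.T@(np.atleast_2d(X)-c).T).T;return q[:,:2]/q[:,2:]
def tri(Cs,pxs):
    A=np.zeros((3,3));b=np.zeros(3)
    for (K,Rc,c),p in zip(Cs,pxs):
        r=Rc@np.linalg.inv(K)@np.array([*p,1]);r/=np.linalg.norm(r);M=np.eye(3)-np.outer(r,r);A+=M;b+=M@c
    return np.linalg.solve(A,b)
def down(a):
    "tool down, jaw (x) axis at world azimuth a"
    x=np.array([np.cos(a),np.sin(a),0]);z=np.array([0,0,-1.]);return R.from_matrix(np.c_[x,np.cross(z,x),z]).as_quat()
E
python3 - <<'E'
from h import *
np.set_printoptions(precision=1,suppress=True)
s=.64; T=cam("top");S=cam("side")
J=hz(T,np.array([[421,293],[526,306],[514,410],[408,398]])*s,12);print("jig",J,np.linalg.norm(np.diff(J,axis=0),axis=1))
hi=hz(T,np.array([[90,302],[272,199]])*s,168.8);lo=hz(T,np.array([[170,403],[338,305]])*s,31.2);print(hi,lo)
for e in(hi,lo):print(np.linalg.norm(e[0]-e[1]))
d=hi.mean(0)-lo.mean(0);print("hi-lo",d,np.hypot(d[0],d[1]),"want196.6",np.arctan2(d[1],d[0]),"ctr",(hi.mean(0)+lo.mean(0))/2)
print("screw tri",tri([T,S],[np.array([245,264])*s,np.array([258,393])*s]))
print("handle top tri",tri([T,S],[np.array([516,330])*s,np.array([454,240])*s]))
print("block",hz(T,np.array([[450,362]])*s,60), "jar",hz(T,np.array([[384,235]])*s,75),"beaker",hz(T,np.array([[448,235]])*s,90))
E
```

```text
jig [[ 612.9 -170.3   12. ]
 [ 583.5 -370.3   12. ]
 [ 387.6 -338.4   12. ]
 [ 414.3 -140.8   12. ]] [202.1 198.5 199.4]
[[583.5 394.9 168.8]
 [757.2  88.9 168.8]] [[414.6 297.2  31.2]
 [590.2 -13.   31.2]]
351.8553743962864
356.43275756218014
hi-lo [168.   99.8 137.6] 195.38891532606186 want196.6 0.5362193953311338 ctr [586.4 192.  100. ]
screw tri [652.2 142.4 130.8]
handle top tri [ 525.4 -328.5  135.5]
block [[ 476.5 -218.    60. ]] jar [[ 712.6 -102.5   75. ]] beaker [[ 706.5 -219.6   90. ]]
```

```bash
python3 - <<'E'
from h import *
np.set_printoptions(precision=2,suppress=True)
yaw=-.15;o=np.array([504.7,-220.4,0]);Rj=R.from_euler('z',yaw).as_matrix()
q=down(yaw+np.pi/2)
P=o+Rj@np.array([0,-30,270.])
robot.reach(P,q)
ob=robot.observe();im=snapshot("wrist")
np.save("w1.npy",im);import pickle;pickle.dump(ob,open("w1.pkl","wb"))
cv2.imwrite("pics/w1.png",cv2.resize(im[:,:,::-1],(800,600),interpolation=cv2.INTER_CUBIC))
print(ob["time"],ob["tcp_pos"],ob["joint_positions"],ob["ft_force"])
# board pose IK check
yb=.515;Rb=R.from_euler('z',yb).as_matrix()@np.c_[[.819,0,.574],[0,1,0],[-.574,0,.819]]
Rt=Rb@R.from_euler('z',np.pi/2).as_matrix()@np.diag([1,-1,-1])
sc=np.array([586.4,192,100])+Rb@np.array([45,-75,3])
for off in([-81.5,0,24],[-52,0,24],[-52,0,54],[-60,0,90]):
    b=sc+Rb@np.array(off); print(b,robot.ik(b+Rb@np.array([0,0,-15]),R.from_matrix(Rt).as_quat()))
E
```

```text
1.75 [ 499.94 -250.58  269.86] [-0.58  0.34  0.12  1.36 -0.   -0.43] [-0.4   0.72 -0.67]
[583.84 104.37 101.16] [-0.1   0.19 -0.81  0.04  0.34 -0.52]
[604.86 116.27 118.09] [-0.07  0.2  -0.74  0.1   0.32 -0.49]
[589.88 107.79 142.66] [-0.09  0.14 -0.74  0.17  0.33 -0.51]
[566.19  94.38 167.56] [-0.13  0.06 -0.75  0.25  0.35 -0.55]
```

View pics/w1.png

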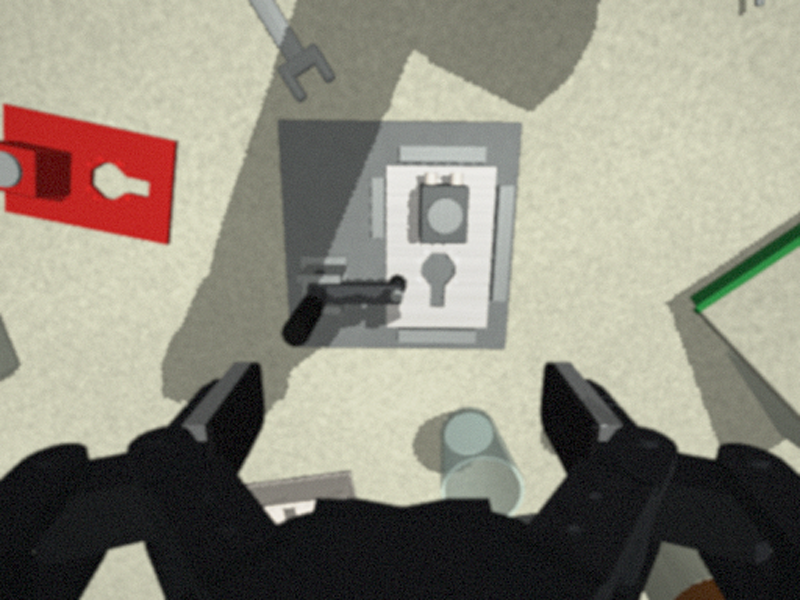

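Wrist view (800x600): the plate's corners are at about (386,166), (497,166), (487,328), (387,326), the block's top at about (443,214), the keyhole's round part at (438,267), and its slot runs down the image (+x of the jig). The clamp arm runs (320,293)-(398,287), and the handle's end is at (298,332). Now I'll refine these with masks.

```bash
python3 - <<'E'
from h import *
import pickle
np.set_printoptions(precision=2,suppress=True)
im=np.load("w1.npy").astype(int);C=cam("wrist",pickle.load(open("w1.pkl","rb")));s=.64
g=im.min(2);sat=im.max(2)-im.min(2)
print("lum plate",im[200,262],"keyhole",im[172,280],"block",im[124,274],"bench",im[190,380],"jig",im[90,300])
m=((g>170)&(sat<25)).astype(np.uint8)
roi=np.zeros_like(m);roi[100:215,238:325]=1
m&=roi
n,l,st,ce=cv2.connectedComponentsWithStats(m);k=1+st[1:,4].argmax();print(st[k])
cs,_=cv2.findContours((l==k).astype(np.uint8),cv2.RETR_EXTERNAL,cv2.CHAIN_APPROX_NONE)
c=max(cs,key=cv2.contourArea)[:,0].astype(float)
X=hz(C,c,18)[:,:2].astype(np.float32)
r=cv2.minAreaRect(X);print("plate rect",r,"(want 140x90)")
# keyhole: dark comp inside plate below block
d=((g<150)).astype(np.uint8);d[:158]=0;d[200:]=0;d[:,:262]=0;d[:,:262]=0;d[:,300:]=0
n,l,st,ce=cv2.connectedComponentsWithStats(d);print(st[1:])
k=1+st[1:,4].argmax();ys,xs=np.where(l==k);XK=hz(C,np.c_[xs,ys],18)
r2=cv2.minAreaRect(XK[:,:2].astype(np.float32));print("keyhole rect",r2)
print("block top",hz(C,np.array([[419,185],[467,185],[467,243],[420,243]])*s,60),hz(C,[[443*s,214*s]],60))
print("jig corners",hz(C,np.array([[278,120],[522,123],[505,348],[291,346]])*s,12))
print("handle end",hz(C,np.array([[297,334]])*s,145),"arm root",hz(C,np.array([[330,292]])*s,55))
E
```

```text
lum plate [224 221 217] keyhole [141 146 142] block [124 127 127] bench [213 215 189] jig [138 144 143]
[ 247  106   71  104 4716]
plate rect ((512.5584106445312, -220.45042419433594), (90.76358032226562, 141.42279052734375), 80.8333969116211) (want 140x90)
[[270 163  21  33 422]]
keyhole rect ((539.062744140625, -224.95452880859375), (27.35649871826172, 45.374000549316406), 81.36338806152344)
block top [[ 453.33 -230.59   60.  ]
 [ 458.68 -195.35   60.  ]
 [ 501.97 -200.25   60.  ]
 [ 496.55 -235.94   60.  ]] [[ 477.24 -215.68   60.  ]]
jig corners [[ 387.77 -335.43   12.  ]
 [ 419.89 -139.37   12.  ]
 [ 614.85 -171.01   12.  ]
 [ 583.03 -367.28   12.  ]]
handle end [[ 525.85 -319.82  145.  ]] arm root [[ 525.96 -312.78   55.  ]]
```

```bash
cat >> h.py <<'E'
yaw=-.161;o=np.array([507,-218.8,0]);Rj=R.from_euler('z',yaw).as_matrix()
J=lambda x,y,z:o+Rj@np.array([x,y,z])
qj=down(-.160+np.pi/2)
E
python3 - <<'E'
from h import *
np.set_printoptions(precision=2,suppress=True)
command_gripper(0.0,40)
robot.reach(J(35,-48,190),qj)
robot.movel(J(35,-48,107),rate=150)
print(robot.observe()["ft_force"])
print(robot.movel(J(35,-165,107),rate=110,force_limit=20),robot.observe()["ft_force"],robot.observe()["tcp_pos"])
robot.movel(J(35,-165,200),rate=200)
command_gripper(1.0)
robot.reach(J(0,-20,270),qj)
ob=robot.observe();im=snapshot("wrist");np.save("w2.npy",im)
cv2.imwrite("pics/w2.png",im[:,:,::-1]);print(ob["time"],ob["tcp_pos"])
E
```

```text
[1.04 0.13 0.03]
False [-0.52  0.17  0.21] [ 515.19 -386.56  106.97]
7.0333 [ 503.97 -239.28  269.62]
```

View pics/w2.png

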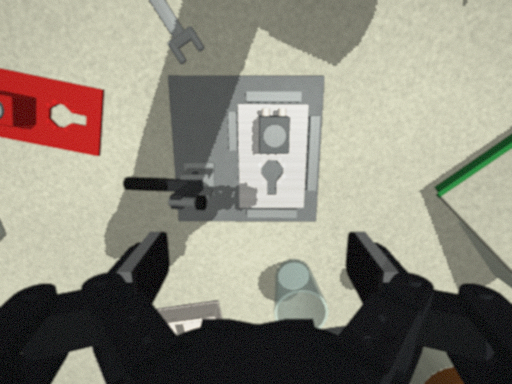

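The clamp is fully open: the handle lies out to the left, (130,183)-(200,185), and the arm stands up at (203,202). The module hasn't moved. Next is a look at the screw from near, before grasping.

```bash
cat >> h.py <<'E'
def board(yb):
    Rb=R.from_euler('z',yb).as_matrix()@np.c_[[np.cos(np.radians(35)),0,np.sin(np.radians(35))],[0,1,0],[-np.sin(np.radians(35)),0,np.cos(np.radians(35))]]
    return Rb
def qtool(Rm):  # tool orientation holding module with axes Rm
    return R.from_matrix(Rm@R.from_euler('z',np.pi/2).as_matrix()@np.diag([1,-1,-1])).as_quat()
E
python3 - <<'E'
from h import *
import pickle
np.set_printoptions(precision=2,suppress=True)
Rb=board(.515);sc=np.array([586.4,192,100])+Rb@np.array([45,-75,3])
robot.reach(sc+Rb@np.array([0,0,170.]),qtool(Rb))
robot.hold(.2)
ob=robot.observe();im=snapshot("wrist");np.save("w3.npy",im);pickle.dump(ob,open("w3.pkl","wb"))
cv2.imwrite("pics/w3.png",cv2.resize(im[:,:,::-1],(800,600),interpolation=cv2.INTER_CUBIC))
print(ob["time"],ob["tcp_pos"],ob["joint_positions"],ob["ft_force"])
E
```

```text
8.55 [569.85  95.09 267.72] [-0.13 -0.06 -0.55  0.58  0.35 -0.56] [-0.35  0.46  0.99]
```

View pics/w3.png

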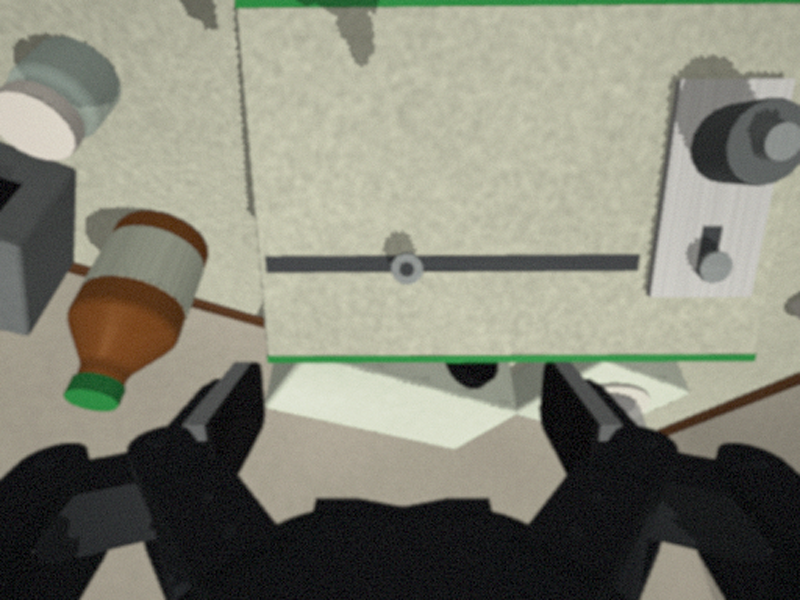

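Wrist view (800x600): the screw head's centre is at (406,268). The panel slot runs (266,264)-(639,262), the board's high edge (268,358)-(755,356), and its low left corner is (236,5). The pump module is at the right.

```bash
python3 - <<'E'
from h import *
import pickle
np.set_printoptions(precision=2,suppress=True)
C=cam("wrist",pickle.load(open("w3.pkl","rb")));s=.64;T=cam("top");S=cam("side")
im=np.load("w3.npy").astype(int);top=np.load("top.npy");side=np.load("side.npy")
# head centre by Hough circle on local crop
g=cv2.cvtColor(np.load("w3.npy"),cv2.COLOR_RGB2GRAY);x0,y0=245,155
cr=cv2.resize(g[y0:y0+34,x0:x0+34],None,fx=8,fy=8,interpolation=cv2.INTER_CUBIC)
h=cv2.HoughCircles(cv2.GaussianBlur(cr,(9,9),0),cv2.HOUGH_GRADIENT,1,100,param1=60,param2=12,minRadius=60,maxRadius=110);print(h)
hp=np.array([406,268])*s
if h is not None: hp=(h[0,0,:2]+.5)/8-.5+[x0,y0]
print("head px",hp,np.array([406,268])*s)
# line directions (slot lower/upper edges, green edge) by subpixel columns
def fit(mask,x1,x2,y1,y2):
    pts=[(x,np.mean(np.where(mask[y1:y2,x])[0])+y1) for x in range(x1,x2) if mask[y1:y2,x].any()]
    pts=np.array(pts);k=np.polyfit(pts[:,0],pts[:,1],1)
    r=np.abs(np.polyval(k,pts[:,0])-pts[:,1]);pts=pts[r<1];k=np.polyfit(pts[:,0],pts[:,1],1);return k
dark=im.max(2)<110
ks=fit(dark,290,400,160,175);green=(im[:,:,1]-im[:,:,0]>40)
kg=fit(green,180,340,222,236);kl=fit(green,165,500,0,8)
print("slot,hi,lo lines",ks,kg,kl)
for yb in(.515,):
  Rb=board(yb);n=Rb[:,2];d0=n@np.array([586.4,192,100])
  for dd in(-6,0,6):
    f=lambda k,x:np.array([[a,np.polyval(k,a)] for a in x])
    sl=plane(C,f(ks,[290,400]),n,d0+dd);hi=plane(C,f(kg,[172,483]),n,d0+dd);lo=plane(C,f(kl,[151.5,500]),n,d0+dd)
    sw=plane(C,[hp],n,d0+dd+17)[0]
    az=lambda p:np.arctan2(*(p[0]-p[1])[[1,0]])-np.pi/2
    az=lambda p:(np.arctan2(*(p[1]-p[0])[[1,0]])-np.pi/2)
    print(dd,"yaws",az(sl),az(hi),az(lo),"hi z",hi[:,2],"want168.8 width",np.linalg.norm(hi[0]-hi[1]),"slot z",sl[:,2],"want125.8","lo z",lo[:,2],"31.2; slot-hi",Rb.T@(hi[0]-sl[0]))
    print("  head top",sw,"foot", (sw-17*n),"want z125.8")
print("tri 3",tri([C,T,S],[hp,np.array([245,264])*s,np.array([258,393])*s]),tri([C,T],[hp,np.array([245,264])*s]))
E
```

```text
None
head px [259.84 171.52] [259.84 171.52]
slot,hi,lo lines [ -0.01 169.73] [  0.   229.45] [-0.    2.67]
-6 yaws 0.519465224605125 0.514805307880235 0.5176011366692732 hi z [165.38 165.43] want168.8 width 365.13367438425865 slot z [123.09 122.71] want125.8 lo z [29.53 28.92] 31.2; slot-hi [  73.73 -136.47    0.  ]
  head top [651.79 144.59 136.93] foot [660.28 149.39 123.  ] want z125.8
0 yaws 0.519465224605125 0.514805307880235 0.5176011366692737 hi z [168.74 168.79] want168.8 width 358.3357105710752 slot z [127.24 126.87] want125.8 lo z [35.42 34.82] 31.2; slot-hi [  72.36 -133.92    0.  ]
  head top [647.82 142.29 141.04] foot [656.3  147.09 127.11] want z125.8
6 yaws 0.5194652246051263 0.514805307880235 0.5176011366692737 hi z [172.11 172.16] want168.8 width 351.53774675789185 slot z [131.39 131.03] want125.8 lo z [41.32 40.73] 31.2; slot-hi [  70.99 -131.38    0.  ]
  head top [643.85 139.98 145.15] foot [652.33 144.79 131.22] want z125.8
tri 3 [651.58 143.75 134.4 ] [648.96 141.39 140.33]
```

```bash
cat >> h.py <<'E'
Rb=board(.517);foot=np.array([657.3,147.7,126.1]);qb=qtool(Rb)
E
python3 - <<'E'
from h import *
import pickle
np.set_printoptions(precision=2,suppress=True)
robot.reach([478,-214.9,230],qj)
robot.movel([478,-214.9,110],rate=200)
print(robot.movel([478,-214.9,24],rate=80,force_limit=15))
command_gripper(0.0,90)
o0=robot.observe();print("grip",o0["gripper_width"],o0["tcp_pos"],o0["ft_force"])
robot.movel([478,-214.9,60],rate=60);print(robot.observe()["ft_force"])
robot.movel([478,-214.9,240],rate=200);robot.hold(.2)
ob=robot.observe();im=snapshot("wrist");np.save("w4.npy",im);pickle.dump(ob,open("w4.pkl","wb"))
cv2.imwrite("pics/w4.png",im[:,:,::-1]);print(ob["time"],ob["tcp_pos"],ob["ft_force"],ob["torque"],ob["gripper_width"])
E
```

```text
False
grip 0.4087047927556233 [ 478.43 -215.22   24.47] [-0.3  -0.95  2.73]
[-0.32  0.55 -2.36]
14.3 [ 477.3  -214.5   238.75] [-0.2  -0.31 -2.34] [-0.01  0.03 -0.01] 0.40689951503321076
```

View pics/w4.png

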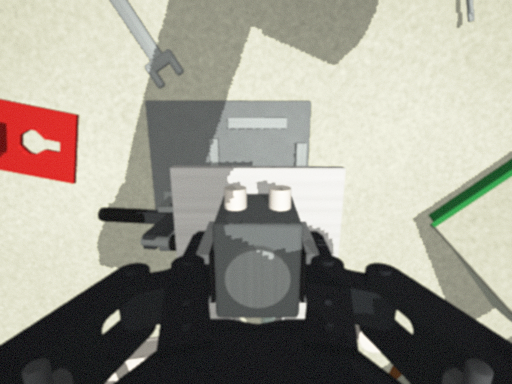

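The module is held. The rear plate edge is at row 167, columns 171-344, and the block top is around (258,278). I'll compare these with the nominal in-hand pose.

```bash
python3 - <<'E'
from h import *
import pickle
np.set_printoptions(precision=2,suppress=True)
p=camera_params("wrist");H=np.array(p["hand_eye"]);K=np.array([[p["fx"],0,p["cx"]],[0,p["fy"],p["cy"]],[0,0,1]])
C=(K,H[:3,:3],H[:3,3])
print("pred rear corners top/bottom",proj(C,[[-45,-35,6.5],[45,-35,6.5]]),proj(C,[[-45,-35,12.5],[45,-35,12.5]]))
print("pred block top corners",proj(C,[[-18,-22,-35.5],[18,-22,-35.5],[18,22,-35.5],[-18,22,-35.5]]))
g=np.load("w4.npy").astype(int).min(2)
for c in(180,195,240,270,300,320,335):
  col=g[155:180,c];print(c,155+np.abs(np.diff(col)).argmax()+.5,end="; ")
for r in(175,185,200,215):print(r,[int(x) for x in np.where(g[r,160:355]>165)[0][[0,-1]]+160],end=" ")
# unknown: solve tool y,z of rear edge from row & width at top
print(plane(C,[[171,168],[344,167]],np.array([0,0,1.]),6.5))
E
```

```text
pred rear corners top/bottom [[169.78 168.37]
 [344.49 168.47]] [[172.95 165.93]
 [341.32 166.02]]
pred block top corners [[211.1  224.3 ]
 [303.15 224.35]
 [298.82 318.92]
 [215.31 318.88]]
180 167.5; 195 167.5; 240 167.5; 270 167.5; 300 167.5; 320 167.5; 335 167.5; 175 [175, 354] 185 [173, 354] 200 [228, 354] 215 [175, 354] [[-44.36 -35.2    6.5 ]
 [ 44.68 -35.77   6.5 ]]
```

The in-hand pose matches nominal to about 0.5 mm. Next I'll approach the board and check hover alignment above the screw head.

```bash
cat >> h.py <<'E'
def B(u,v,h):  # TCP for: block u uphill, v sideways of screw, plate underside h above board
    return foot+Rb@np.array([u,v,27+h-14.5])
def where():
    ob=robot.observe();d=Rb.T@(ob["tcp_pos"]-foot)-[0,0,12.5]
    return ob["time"],d,Rb.T@ob["ft_force"],(R.from_quat(qb).inv()*R.from_quat(ob["tool_rot"])).as_rotvec()
E
python3 - <<'E'
from h import *
np.set_printoptions(precision=2,suppress=True)
for p in(B(-52,0,120),B(-52,0,25),B(-52,0,0),B(-83,0,0)):assert robot.ik(p,qb) is not None
robot.reach(B(-52,0,120),qb)
robot.movel(B(-52,0,24),rate=120,orientation=qb);robot.hold(.3)
print(where())
for n in("side","top","wrist"):
    im=snapshot(n);np.save(n+"5.npy",im)
a=np.load("side5.npy")[200:384,100:300];b=np.load("top5.npy")[110:270,40:240];
w=np.zeros((600,800,3),np.uint8)
a=cv2.resize(a,(400,368),interpolation=cv2.INTER_CUBIC);b=cv2.resize(b,(400,320),interpolation=cv2.INTER_CUBIC)
w[:368,:400]=a;w[:320,400:]=b;cv2.imwrite("pics/h5.png",w[:370,:,::-1])
E
```

```text
(16.775, array([-51.55,  -0.22,  24.47]), array([-2.07, -0.34, -2.65]), array([-0., -0., -0.]))
```

View pics/h5.png

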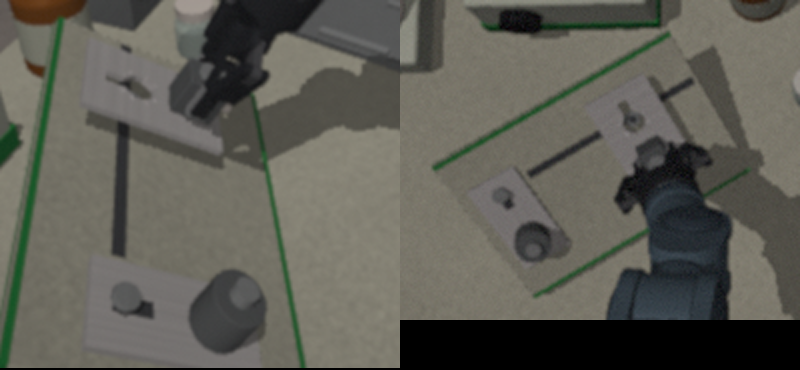

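The hover view shows the screw head inside the keyhole's round part: crop (632,122) in the top view and (128,85) in the side view. Next I'll lower it with a force limit.

```bash
python3 - <<'E'
from h import *
np.set_printoptions(precision=2,suppress=True)
print(robot.movel(B(-52,0,9),rate=40,force_limit=8),where())
if where()[1][2]<11:
    print(robot.movel(B(-52,0,-4),rate=15,force_limit=6),where())
b=np.load("top5.npy")*0
im=snapshot("top");cv2.imwrite("pics/t6.png",cv2.resize(im[110:270,100:260,::-1],None,fx=3.5,fy=3.5,interpolation=cv2.INTER_CUBIC))
E
```

```text
False (17.45, array([-52.42,   0.25,   8.62]), array([-0.46,  0.01, -2.16]), array([0., 0., 0.]))
True (18.0833, array([-52.07,   0.  ,  -0.13]), array([ 0.36, -0.48,  5.59]), array([-0.,  0.,  0.]))
```

View pics/t6.png

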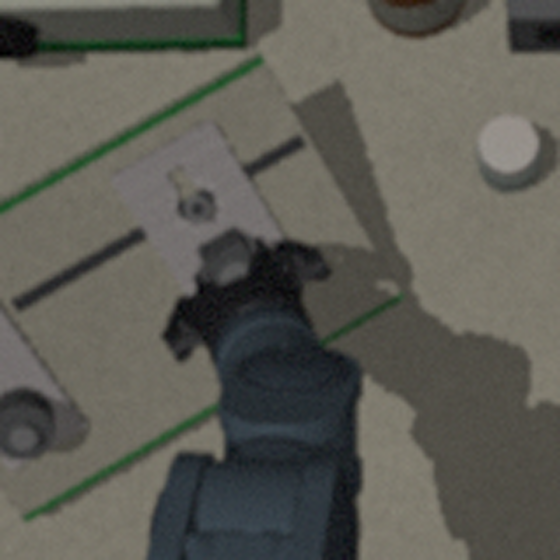

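The plate touched the board at h = -0.1 mm, as predicted, with the head through the hole at (197,205). Now I'll slide it down-slope to the closed end.

```bash
python3 - <<'E'
from h import *
np.set_printoptions(precision=2,suppress=True)
robot.movel(B(-52,0,1),rate=15)
print(robot.movel(B(-75,0,1),rate=40,force_limit=10),where())
print(robot.movel(B(-86,0,.5),rate=15,force_limit=10),where())
im=snapshot("top");cv2.imwrite("pics/t7.png",cv2.resize(im[110:270,100:260,::-1],None,fx=3.5,fy=3.5,interpolation=cv2.INTER_CUBIC))
E
```

```text
False (19.225, array([-74.82,  -0.12,   1.06]), array([-1.56,  0.64, -0.93]), array([0., 0., 0.]))
False (20.1083, array([-81.59,  -0.57,   0.89]), array([ 5.16,  1.57, -6.17]), array([-0.,  0., -0.]))
```

View pics/t7.png

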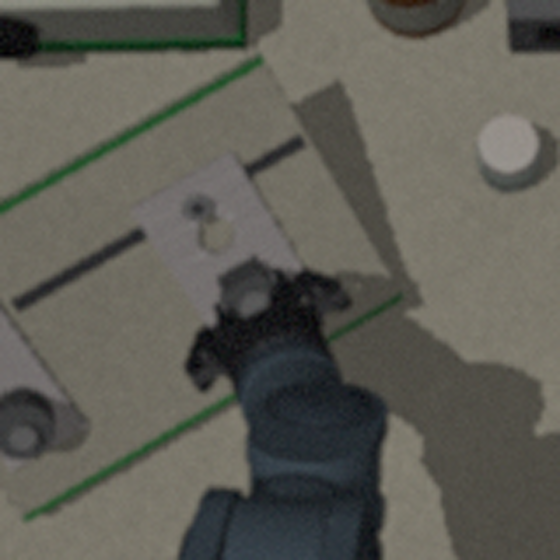

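```bash
python3 - <<'E'
from h import *
import pickle
np.set_printoptions(precision=2,suppress=True)
robot.hold(.3);print(where())
print(robot.movel(B(-82.5,0,-1),rate=15,force_limit=8),where())
command_gripper(1.0);robot.hold(.3);print(where())
robot.movel(B(-82.5,0,60),rate=80)
robot.movel(B(-40,0,185),rate=200);robot.hold(.2)
ob=robot.observe();im=snapshot("wrist");np.save("w8.npy",im);pickle.dump(ob,open("w8.pkl","wb"))
cv2.imwrite("pics/w8.png",cv2.resize(im[:,:,::-1],(800,600),interpolation=cv2.INTER_CUBIC));print(ob["time"])
E
```

```text
(20.4583, array([-81.6 ,  -0.54,   0.89]), array([ 6.42,  2.51, -5.52]), array([-0.,  0., -0.]))
True (20.7083, array([-81.41,  -0.36,  -0.16]), array([ 2.  , -1.22,  4.17]), array([ 0.,  0., -0.]))
(21.5583, array([-82.82,   0.59,  -0.64]), array([ 0.47,  0.15, -0.61]), array([0., 0., 0.]))
23.475
```

View pics/w8.png

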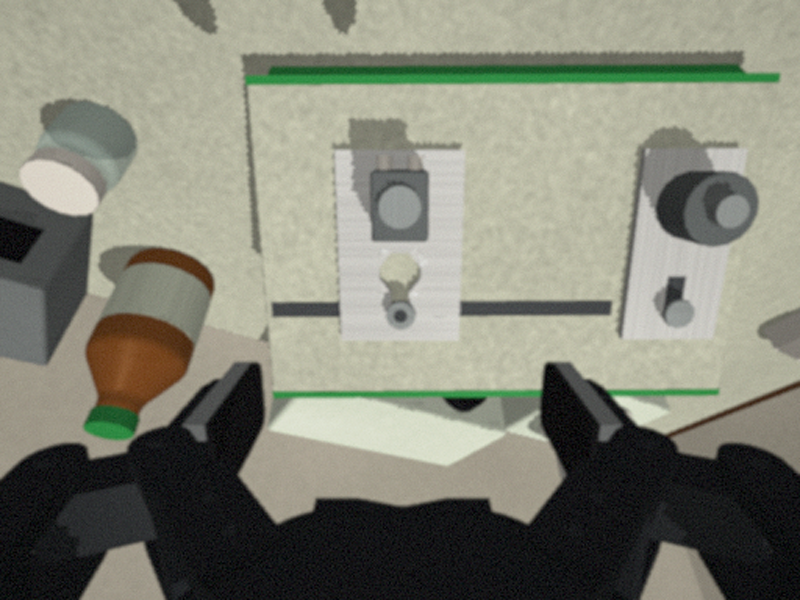

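The module hangs flat and straight, with the head (400,315) at the slot's end, plate corners (335,148), (464,148), (461,340), (341,341), and the gripper clear. I'll check the seating and the clamp numerically.

```bash
python3 - <<'E'
from h import *
import pickle
np.set_printoptions(precision=2,suppress=True)
C=cam("wrist",pickle.load(open("w8.pkl","rb")));s=.64;n=Rb[:,2];d=n@foot
c=plane(C,np.array([[335,148],[464,148],[461,340],[341,341]])*s,n,d+6)
print("corners in screw frame (want u -116.5..23.5, v +-45, centre -46.5)\n",(c-foot)@Rb,((c-foot)@Rb).mean(0))
print("head",(plane(C,[[400*s,315*s]],n,d+17)-foot)@Rb)
im=snapshot("top");cv2.imwrite("pics/t9.png",cv2.resize(im[100:290,50:350,::-1],(800,507),interpolation=cv2.INTER_CUBIC))
E
```

```text
corners in screw frame (want u -116.5..23.5, v +-45, centre -46.5)
 [[-117.1   -44.2     6.  ]
 [-117.05   44.47    6.  ]
 [  24.26   47.1     6.  ]
 [  24.86  -45.11    6.  ]] [-46.26   0.56   6.  ]
head [[ 0.19  0.24 17.  ]]
```

View pics/t9.png

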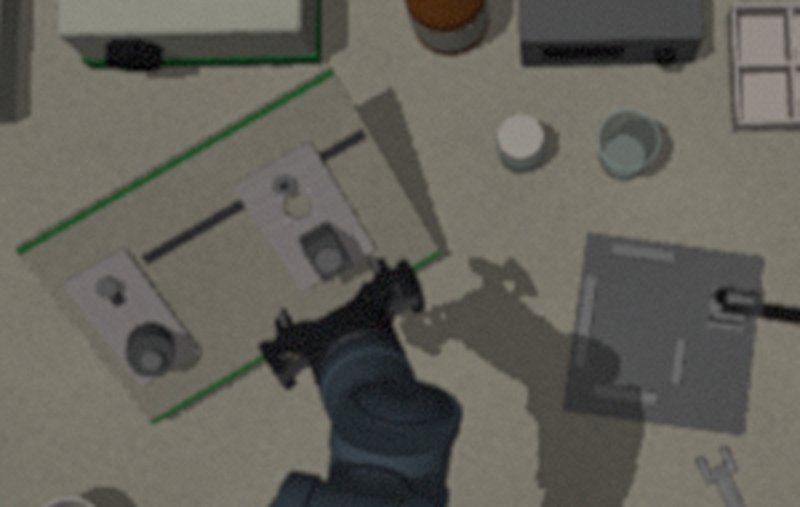

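The plate centre is 46.3 mm below the screw, against 46.5 mm wanted, and it sits straight. The clamp is open, its handle lying out at (790,312). The jar and beaker are where they were.

```bash
python3 -c "
from station import *
print(robot.observe()['time'],robot.observe()['ft_force']);job.hand_in()"
```

```text
23.575 [-0.40585674 -0.11156162 -0.07655155]
the job is handed in; nothing more can be done
```

I flipped the clamp fully open, lifted the module straight out of the jig and hung it on the free screw. I slid it down until the neck met the slot's closed end, let go and backed the gripper clear. I handed the job in at 23.6 s.

- **Seating:** the plate's centre lies 46.3 mm down-slope of the screw, against a nominal 46.5 mm. It sits 0.6 mm off to the side, within measurement error. The picture shows it straight on the board, and it touched down at the expected height.
- **Around it:** the last top view shows the clamp still open and the jar and beaker where they stood. The wrist force was near zero.
- **Checks that disagreed:** the automatic circle fit for the screw head found nothing, so I used the position read from the picture. It agreed with the touch-down and seating contacts to about 1 mm. The low board edge measured about 4 mm too high, because its trim was cut off at the picture's edge, so I left it out.

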